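# Hold the deli mill's bayonet lid at pulse

### The job

Pick up the mill's loose lid by its orange grip bar, lower it fully home into the red mill's collar with the bar pointing at the green marks, then twist it clockwise until the bar points at the yellow marks, halfway to the lock. That is the spring-loaded pulse position: finish while still gripping the lid and holding it there, never let it go on towards the red lock marks, and leave the jar, the tin and the cheese where they are.

Things in the scene. Friction and masses are not known exactly. Their poses are not given: they have to be found in the camera images.
- mill: Red seasoning mill fixed on the counter: black foot 132 mm across, black collar 106 mm across, 150 mm tall. Origin on its axis at the counter, z up. Marks on the collar's top, outside the lid's edge, the same on both sides: green along the mill's +x and -x; yellow 0.70 rad (40 deg) and red (lock) 1.40 rad clockwise from green, seen from above.
- mill_mouth (a point): Centre of the opening in the collar's top, 150 mm above the counter; axes as the mill's. Round hole of radius 32 mm with two entry slots 20 mm wide, to radius 41 mm, along the mill's +x and -x (by the green marks). Lip 11 mm thick, floor 34 mm down. The lid also fits half a turn round. Once home, it turns clockwise only (a stop blocks the other way).
- mill_seat (a point): Where the lid's origin lies when the lid is fully home: on the mill's axis, 22 mm below the collar's top, 128 mm above the counter; axes as the mill's.
- carrier (a joint): Sprung carrier in the mill that the lid's lugs push round; 0 at rest. It follows once the home lid has turned 0.10 rad clockwise (seen from above) from green, so it reads the lid's angle less 0.10: yellow (halfway) 0.60, red (lock) 1.30. Its spring pushes back with about 0.12 N m at halfway and turns the lid back if it is released.
- lid: Loose bayonet lid, about 120 g, upright on the counter. Origin: centre of its underside, z up. Grey plug of radius 29 mm, 22 mm high, with two orange lugs at its foot (14 mm wide, 8 mm high, to radius 37 mm) along the lid's +x and -x; above it a white flange of radius 42 mm, 22 to 28 mm high, that comes to rest on the collar's top. Clearance to hole and slots: 3 mm each side.
- lid_grip (a point): Middle of the lid's orange grip bar, 41 mm above the lid's origin. The bar is 60 mm long along the lid's x (in line with the lugs), 18 mm wide along y, and stands from 28 to 54 mm above the lid's underside.
- jar: Bystander: jar with a brass lid, 60 mm across, 95 mm tall; origin at the centre of its underside.
- tin: Bystander: tin can, 74 mm across, 90 mm tall; origin at the centre of its underside.
- cheese: Bystander: small yellow cheese wheel, 112 mm across, 42 mm tall; origin at the centre of its underside.
Not all that is in view belongs to the job. What is shaped like the lid but pink or turquoise is not meant.

How it is judged:
By the outcome, as a careful person would: the job done as asked, in the order asked, and still so for the second after the job is handed in, while the arm keeps its last pose, push and grip.
It also fails if it takes over 48 s, if anything falls off the work surface, if the arm or the gripper's body presses on something with over 40 N, if the wrist force passes 120 N, or if a joint passes its speed limit or range.

### The arm

A 7-joint arm with a two-finger parallel gripper is mounted at the origin on the work surface. World frame = base frame: x ahead of the robot, y to its left, z up, the work surface at z = 0. Lengths are in m, angles in rad, forces in N, time in s.
With the tool pointing down it reaches from about 0.425 to 0.925 m from the base axis. Payload 6.8 kg.
Tool frame: the origin (TCP) lies at the very end of the fingers, on their centre line; the grasp point (between the pads) lies 19 mm behind it; z points along the fingers, y is the line along which they close (so a half turn about z gives the same grasp; the last joint's range is limited). The gripper opens to 85 mm and grips with 20 to 120 N. Pads are 22 mm wide; open, the fingers measure 114 mm over their backs; the gripper's body (76 mm by 85 mm) begins 54 mm behind the grasp point. The pads swing forward as they close: fully open they stand 13 mm farther back than shut.
Start: joints at [-1.369, 0.477, 0.022, 1.555, -0.011, 1.109, -0.083], TCP at [0.206, 0.643, 0.231] pointing down, gripper open.
Joint ranges: [-2.96, 2.96], [-0.34, 2.1], [-1.41, 1.46], [0.24, 2.44], [-1.37, 4.51], [0.17, 1.92], [-2.96, 2.96]. Speed limits (rad/s): [2.39, 2.39, 3.14, 3.14, 3.14, 3.14, 3.14].

### API

Orientations are given as a unit quaternion [w, x, y, z].
In Python, from station import bot gives the robot as it stands.
- The arm moves only by the tool jog_arm, never from a script. Its argument "motion" is a list of rows, each a list of 7 numbers: the turn, a rotation vector about the tool's x, y, z in rad, then the shift along the tool's x, y, z in mm, then the finger opening in mm, from 0 to 85.4. A call has 1 to 10 rows; each row is the pose to reach, as a shift and turn from the pose commanded when the call began, along the tool's axes at that moment; what a row does not reach only later rows make up. A row lasts 1/8 s, in which the tool goes at most 62.5 mm and 10.7 degrees, less where a joint would pass 70% of its speed; a pose out of reach is approached as far as the arm can. A call with a gripper value outside its range is refused whole. The fingers move at their own pace and stop on an object; "grip_force" is the grip in N (left out, the last holds). Time passes only in rows, so rows that repeat a pose let the fingers close. It gives the time, the measured TCP pose, the force, the opening and the grip force at its end, in the units of the state.
- bot.get_obs(): the state, without advancing time (a new reading comes with each control period).
- bot.read_camera(name): name is "scene" or "top" or "wrist"; returns a dict with "pixels" (420x560x3 uint8, red, green, blue), "camera_matrix" (3x3 intrinsics, pixels), "distortion" ([k1, k2, p1, p2, k3] as OpenCV has them; the pictures are not rectified), "T" (4x4, takes a point from camera to world coordinates); the wrist camera has in their place "tool_from_camera" (4x4, takes a point from camera to tool coordinates, whose origin is the TCP and whose axes are the flange's). Camera axes: x right, y down, z forward; pixel columns grow to the right and rows downward; lengths in m; the calibration is good to about 2 mm. A picture is of the moment at which its call begins: read the wrist's pose just before it. There is no depth.
- bot.hand_in(): hands the job in; it is judged then, once.
Trained networks look in a picture, given as the dict that the camera call returned (one of the last four; its "shot" number tells which), for a name from the list of things; names that differ only in an ending like _2 or _b are one class to them, and where a whole thing is asked for, a point or a joint stands for the part that bears it (a point fixed in the world has none). Each returns a list of dicts, best first, with "score" (0 to 1); they miss things now and then, are a little off and sometimes report something else, mostly with a low value. They report only what shows in the picture. A call takes as long as a camera call. They do not tell look-alikes from the thing itself.
- bot.spot_in(thing, picture): "xy" ([column, row] in pixels, amid what is visible of it).
- bot.tip_of(thing, picture): "xy" ([column, row] in pixels: a listed point, or the origin of a listed thing).
The state is a dict: "t": time; "q": joint angles; "joint_vel": joint speeds; "joint_torque": joint torques, N m; "eef_pos": TCP position; "tool_rot": TCP orientation; "contact_force": force on the tool from outside, world axes, zero at the start; "torque": the same for the moment, N m; "gripper_width": opening from 0.0 (shut) to 1.0 (fully open); "grasp_force": force on a finger pad.
Only numpy, scipy, OpenCV 4.12 (cv2) and the standard library are available. Lean on these libraries where they do the work, as an engineer would, in place of code of your own. Each camera call takes 0.05 s, during which the arm holds its last target. There are 200 camera calls.

## Working session

There is one attempt and no reset: what is moved stays moved. The work goes in short steps, Python scripts to look and compute and a tool call to move; the robot and the scene stay as the last step left them, time stands still between calls to the robot, and variables do not carry over. Pictures are saved under pics/ and viewed, at most 10 in all, crops included, and the job is handed in when it is done.

Besides the shell and the picture viewer there is one more tool, called after "Call:" by a JSON object that holds its "method" and its "body". jog_arm: Moves the arm, as the interface text tells. Its arguments: {"type":"object","properties":{"motion":{"type":"array"},"grip_force":{"type":"number"}},"required":["motion"]}

```bash
mkdir -p pics; cat > h.py <<'E'
import numpy as np, cv2
from scipy.spatial.transform import Rotation as R
from station import bot
def tool():
    o=bot.get_obs(); w,x,y,z=o['tool_rot']; T=np.eye(4); T[:3,:3]=R.from_quat([x,y,z,w]).as_matrix(); T[:3,3]=o['eef_pos']; return T,o
def shot(n):
    T,o=tool(); p=bot.read_camera(n)
    p['W']=T@np.array(p['tool_from_camera']) if n=='wrist' else np.array(p['T'])
    return p
def ray(p,xy):
    u=cv2.undistortPoints(np.array([[xy]],float),np.array(p['camera_matrix']),np.array(p['distortion']))[0,0]
    d=p['W'][:3,:3]@np.array([u[0],u[1],1]); return p['W'][:3,3],d/np.linalg.norm(d)
def atz(p,xy,z):
    c,d=ray(p,xy); return c+d*(z-c[2])/d[2]
def tri(rs):
    A=sum(np.eye(3)-np.outer(d,d) for c,d in rs); b=sum((np.eye(3)-np.outer(d,d))@c for c,d in rs); return np.linalg.solve(A,b)
def proj(p,X):
    M=np.linalg.inv(p['W']); q,_=cv2.projectPoints(np.array(X,float).reshape(-1,3),cv2.Rodrigues(M[:3,:3])[0],M[:3,3],np.array(p['camera_matrix']),np.array(p['distortion'])); return q[:,0]
def save(p,n): cv2.imwrite('pics/'+n,p['pixels'][:,:,::-1])
E
python3 - <<'E'
from h import *
np.set_printoptions(precision=4,suppress=True)
T,o=tool(); print(T,o['t'],o['contact_force'])
for n in ['scene','top']:
    p=shot(n); save(p,n+'0.png')
    for t in ['lid','lid_grip','mill','mill_mouth','jar','tin','cheese']:
        for f in (bot.spot_in,bot.tip_of): print(n,t,f.__name__,[(np.round(r['xy'],1).tolist(),round(r['score'],2)) for r in f(t,p)][:4])
E
```

```text
[[-0.9524  0.3048 -0.0004  0.2056]
 [ 0.3048  0.9524 -0.0018  0.6423]
 [-0.0001 -0.0018 -1.      0.2303]
 [ 0.      0.      0.      1.    ]] 0.0 [-0.1231 -0.3286  0.5058]
scene lid call [([221.3, 289.9], 0.91), ([274.2, 250.0], 0.75), ([336.4, 223.9], 0.73), ([251.7, 201.2], 0.57)]
scene lid call [([275.2, 255.9], 0.86), ([337.0, 232.4], 0.86), ([221.3, 297.1], 0.76), ([252.0, 209.3], 0.61)]
scene lid_grip call [([271.8, 249.0], 0.98), ([250.9, 202.2], 0.85), ([222.0, 296.1], 0.79), ([340.4, 225.5], 0.7)]
scene lid_grip call [([218.8, 288.0], 0.8), ([270.5, 244.7], 0.79), ([252.7, 194.9], 0.77), ([342.8, 221.9], 0.63)]
scene mill call [([188.1, 133.8], 0.69)]
scene mill call [([192.6, 156.7], 0.67), ([181.3, 108.6], 0.47)]
scene mill_mouth call [([185.7, 134.2], 0.8)]
scene mill_mouth call [([182.7, 109.4], 0.77), ([178.3, 262.9], 0.63)]
scene jar call [([300.3, 156.9], 0.84), ([273.9, 247.7], 0.73)]
scene jar call [([299.8, 168.7], 0.76)]
scene tin call [([176.7, 250.3], 0.85), ([345.2, 347.1], 0.73), ([275.5, 249.9], 0.22)]
scene tin call [([180.3, 260.7], 0.91)]
scene cheese call 
[... 242 characters left out ...]
37.9, 268.0], 0.67), ([258.8, 211.4], 0.57)]
top lid_grip call [([311.9, 229.7], 0.93), ([261.9, 207.5], 0.86), ([235.7, 267.5], 0.84), ([256.3, 148.1], 0.57)]
top lid_grip call [([234.8, 265.6], 0.98), ([261.3, 144.4], 0.95), ([258.1, 209.2], 0.72), ([310.5, 230.4], 0.66)]
top mill call [([407.1, 227.9], 0.91), ([319.0, 292.0], 0.47)]
top mill call []
top mill_mouth call [([406.8, 230.2], 0.61)]
top mill_mouth call [([416.5, 229.3], 0.75)]
top jar call [([319.2, 291.1], 0.6)]
top jar call [([318.8, 291.5], 0.82)]
top tin call [([310.6, 140.8], 0.9)]
top tin call [([311.1, 143.6], 0.64), ([413.2, 230.1], 0.35)]
top cheese call [([159.9, 187.6], 0.86)]
top cheese call [([161.3, 188.7], 0.63)]
```

```bash
cd pics; python3 -c "
import cv2,numpy as np
a=cv2.imread('scene0.png');b=cv2.imread('top0.png')
cv2.imwrite('both.png',cv2.resize(np.hstack([a,b]),(800,300),interpolation=cv2.INTER_AREA))"
```

```text
(no output)
```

View pics/top0.png

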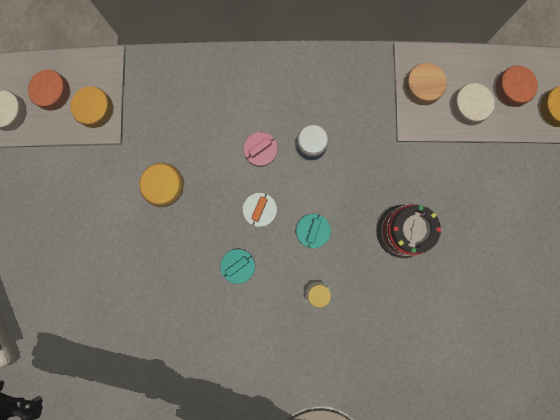

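View pics/scene0.png

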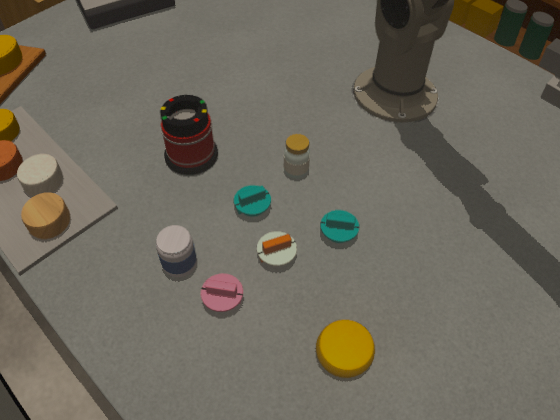

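The top view has four lid shapes: pink (261,148), turquoise (314,230) and (238,267), and one white with an orange bar at (260,210), which is at (277,247) in the scene view. Only the white and orange one fits the description. The mill's collar is at (414,229) in the top view and (185,108) in the scene view.

```bash
python3 - <<'E'
from h import *
np.set_printoptions(precision=4,suppress=True)
s=shot('scene'); t=shot('top')
def blob(p,box,f):
    x0,y0,x1,y1=box; h=cv2.cvtColor(np.ascontiguousarray(p['pixels'][y0:y1,x0:x1]),cv2.COLOR_RGB2HSV).astype(int)
    m=f(h); ys,xs=np.nonzero(m); return np.array([xs.mean()+x0,ys.mean()+y0]),len(xs),np.c_[xs+x0,ys+y0]
org=lambda h:(h[...,1]>150)&(h[...,0]<15)&(h[...,2]>100)
a,n,_=blob(s,(255,225,300,270),org); b,m,pb=blob(t,(240,190,280,230),org)
print(a,n,b,m,'bar',tri([ray(s,a),ray(t,b)]),'top only',atz(t,b,.052))
w=[atz(t,q,.054)[:2] for q in pb]; w=np.array(w); u=np.linalg.svd(w-w.mean(0))[2][0]; print('bar dir deg',np.degrees(np.arctan2(u[1],u[0])))
print('mouth',tri([ray(s,[184,103]),ray(t,[414,229])]),atz(t,[414.5,229.5],.15))
for nme,lo,hi in (('green',40,85),('yellow',22,35)):
    c=(lambda h:(h[...,0]>=lo)&(h[...,0]<=hi)&(h[...,1]>120)&(h[...,2]>70))
    q,n,P=blob(t,(380,195,445,262),c)
    print(nme,[(np.mean(g,0),atz(t,np.mean(g,0),.15)) for g in (P[P[:,1]<230],P[P[:,1]>=230]) if len(g)])
for nme,xy,z in (('jar',[319,294],.095),('tin',[312,139],.09),('cheese',[161,184],.042),('turqA',[314,231],.028),('turqB',[238,267],.028),('pink',[261,149],.028)): print(nme,atz(t,xy,z))
im=np.hstack([cv2.resize(t['pixels'][185:235,235:285],(380,380)),cv2.resize(t['pixels'][195:265,380:450],(380,380))]);cv2.imwrite('pics/crop.png',im[:,:,::-1])
E
```

```text
[276.373  241.1946] 185 [258.7044 208.6855] 159 bar [0.6084 0.1448 0.0495] top only [0.6083 0.1446 0.052 ]
bar dir deg 156.64012227627958
mouth [ 0.5539 -0.1977  0.1748] [ 0.5527 -0.2039  0.15  ]
green []
yellow [(array([432.9375, 215.125 ]), array([ 0.5843, -0.2463,  0.15  ])), (array([400.5789, 242.5789]), array([ 0.5242, -0.1722,  0.15  ]))]
jar [0.4089 0.0051 0.095 ]
tin [0.7681 0.0177 0.09  ]
cheese [0.6709 0.3839 0.042 ]
turqA [0.5553 0.012  0.028 ]
turqB [0.469  0.1963 0.028 ]
pink [0.7572 0.1401 0.028 ]<stdin>:6: RuntimeWarning: Mean of empty slice.
  ret = ret.dtype.type(ret / rcount)
```

View pics/crop.png

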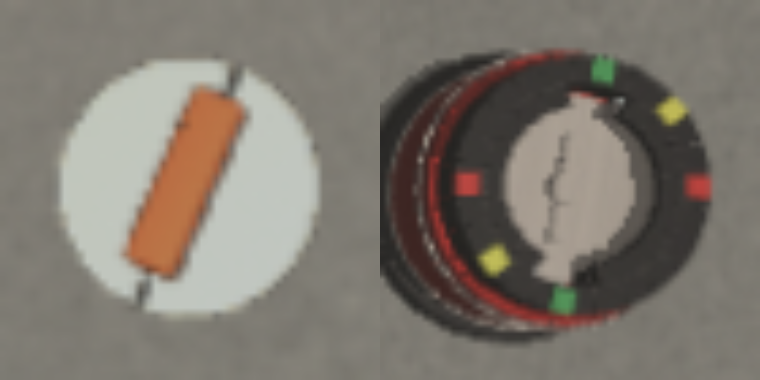

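The crop confirms the white lid with the orange bar, pointing about -23°. The collar's green marks point about -10.5° and the yellow about -51°. I'll go above the lid first.

Call:
{"method": "jog_arm", "body": {"motion": [[0,0,0.1,-53,-35,0,70],[0,0,0.1,-106,-70,0,70],[0,0,0.1,-160,-105,0,70],[0,0,0.1,-213,-140,0,70],[0,0,0.1,-267,-175,0,70],[0,0,0.1,-320,-210,0,70],[0,0,0.1,-374,-245,0,70],[0,0,0.1,-427,-280,0,70],[0,0,0.1,-480,-315,0,70],[0,0,0.1,-534,-350,0,70]]}}

```text
t: 2.85
eef_pos: [0.6003, 0.1557, 0.2317]
tool_rot: [0.0, 0.203, 0.979, 0.0]
contact_force: [1.0, 0.9, 0.4]
gripper_width: 0.816
grasp_force: 0.0
```

Call:
{"method": "jog_arm", "body": {"motion": [[0,0,0,0,0,0,70],[0,0,0,0,0,0,70]]}}

```text
t: 3.1
eef_pos: [0.5989, 0.1575, 0.2311]
tool_rot: [-0.0, 0.204, 0.979, 0.0]
contact_force: [-0.6, 0.6, 0.2]
gripper_width: 0.819
grasp_force: 0.0
```

```bash
python3 - <<'E'
from h import *
np.set_printoptions(precision=4,suppress=True)
T,o=tool(); print(T[:3],o['t'],o['q'],o['contact_force'])
p=shot('wrist'); save(p,'w1.png'); np.save('w1.npy',p['W'])
for t in ['lid','lid_grip']: print(t,[(np.round(r['xy'],1).tolist(),round(r['score'],2)) for r in bot.tip_of(t,p)][:3])
print(proj(p,[[.6083,.1446,.054],[.6083,.1446,.028]]))
h=cv2.cvtColor(np.ascontiguousarray(p['pixels']),cv2.COLOR_RGB2HSV)
m=((h[...,1]>150)&(h[...,0]<14)&(h[...,2]>90)).astype(np.uint8)
n,l,st,c=cv2.connectedComponentsWithStats(m)
for i in range(1,n):
    if st[i,4]>200:
        r=cv2.minAreaRect(np.argwhere(l==i)[:,::-1].astype(np.float32)); B=cv2.boxPoints(r)
        print(st[i],c[i],r); print(np.array([atz(p,b,.054) for b in B]))
E
```

```text
[[-0.9171  0.3987 -0.0006  0.5989]
 [ 0.3987  0.9171  0.0004  0.1575]
 [ 0.0007  0.0002 -1.      0.2311]] 3.1 [-0.5531  0.3912  0.2585  1.7095 -0.1129  1.0558  0.9031] [-0.5509  0.6019  0.1666]
lid [([271.9, 184.2], 0.79), ([152.4, 187.0], 0.69), ([319.0, 291.5], 0.68)]
lid_grip [([272.5, 194.2], 0.89), ([323.8, 310.5], 0.8), ([135.3, 196.7], 0.74)]
[[271.9768 195.3049]
 [272.5482 188.1135]]
[264 201  17  23 253] [271.0791 214.8617] ((272.0, 212.0), (22.0, 16.0), 90.0)
[[0.6105 0.1351 0.054 ]
 [0.6168 0.1494 0.054 ]
 [0.638  0.1402 0.054 ]
 [0.6316 0.1255 0.054 ]]
```

View pics/w1.png

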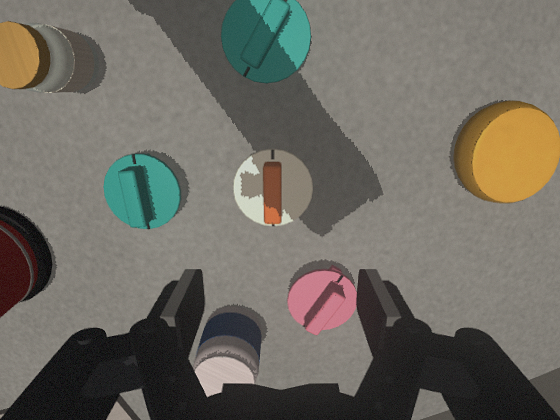

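The wrist view shows the lid at (273,190), with its bar along the columns, so it lines up with the fingers. The projection matches within 2 mm. Next I'll descend.

Call:
{"method": "jog_arm", "body": {"motion": [[0,0,0,-7,-4,30,60],[0,0,0,-14,-8,70,60],[0,0,0,-14,-8,110,60],[0,0,0,-14,-8,140,60],[0,0,0,-14,-8,150,60],[0,0,0,-14,-8,150,60],[0,0,0,-14,-8,150,60]]}}

```text
t: 4.12
eef_pos: [0.6097, 0.1449, 0.0828]
tool_rot: [0.001, 0.203, 0.979, 0.001]
contact_force: [-0.4, -0.7, 0.0]
gripper_width: 0.701
grasp_force: 0.0
```

```bash
python3 - <<'E'
from h import *
np.set_printoptions(precision=4,suppress=True)
T,o=tool(); print(T[:3],o['t'],o['contact_force'])
p=shot('wrist'); save(p,'w2.png')
print([(np.round(r['xy'],1).tolist(),round(r['score'],2)) for r in bot.tip_of('lid_grip',p)][:3])
print(proj(p,[[.6083,.1446,.054],[.6083,.1446,.028]]),'tcp ahead',proj(p,[T[0,3],T[1,3],.054]))
E
```

```text
[[-0.9174  0.398   0.0023  0.6097]
 [ 0.398   0.9174  0.0009  0.1449]
 [-0.0017  0.0017 -1.      0.0828]] 4.125 [-0.4293 -0.6571  0.0443]
[([48.3, 246.2], 0.88), ([280.4, 239.8], 0.74)]
[[278.6957 246.9698]
 [278.8135 228.8882]] tcp ahead [[280.1521 248.9203]]
```

View pics/w2.png

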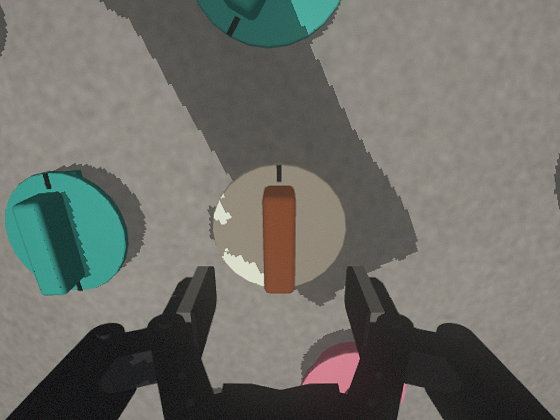

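The bar's top is centred at (279,245) against a predicted (279,247), and it is aligned with the fingers. I'll descend and grip.

Call:
{"method": "jog_arm", "body": {"motion": [[0,0,0,0,0,20,60],[0,0,0,0,0,38,60],[0,0,0,0,0,48,60],[0,0,0,0,0,50,40],[0,0,0,0,0,50,20],[0,0,0,0,0,50,5],[0,0,0,0,0,50,5],[0,0,0,0,0,50,5],[0,0,0,0,0,50,5],[0,0,0,0,0,50,5]], "grip_force": 80}}

```text
t: 5.48
eef_pos: [0.6092, 0.1444, 0.0318]
tool_rot: [0.0, 0.203, 0.979, 0.0]
contact_force: [-0.5, 0.1, 3.9]
gripper_width: 0.189
grasp_force: 79.4
```

Call:
{"method": "jog_arm", "body": {"motion": [[0,0,0,0,0,-30,5],[0,0,0,0,0,-75,5],[0,0,0,0,0,-125,5],[0,0,0,0,0,-170,5],[0,0,0,-5,-25,-195,5],[0,0,-0.05,-20,-75,-200,5],[0,0,-0.1,-35,-125,-200,5],[0,0,-0.15,-50,-175,-200,5],[0,0,-0.2,-60,-220,-200,5],[0,0,-0.22,-68,-245,-200,5]]}}

```text
t: 6.72
eef_pos: [0.5719, -0.1107, 0.2307]
tool_rot: [-0.001, 0.096, 0.995, -0.0]
contact_force: [0.9, 1.1, -1.2]
gripper_width: 0.193
grasp_force: 78.6
```

Call:
{"method": "jog_arm", "body": {"motion": [[0,0,0,0,0,0,5],[0,0,0,0,0,0,5],[0,0,0,0,0,0,5]]}}

```text
t: 7.1
eef_pos: [0.5737, -0.1058, 0.231]
tool_rot: [-0.0, 0.094, 0.996, 0.0]
contact_force: [0.4, -0.6, -2.8]
gripper_width: 0.193
grasp_force: 78.6
```

```bash
cat >> h.py <<'E'
def marks(p,z=.15,guess=(.5543,-.2093)):
    """mill centre and green angle by fitting the green/yellow/red mark blobs near the collar"""
    h=cv2.cvtColor(np.ascontiguousarray(p['pixels']),cv2.COLOR_RGB2HSV); out=[]
    for nm,lo,hi in (('green',40,85),('yellow',22,35),('red',0,6)):
        m=((h[...,0]>=lo)&(h[...,0]<=hi)&(h[...,1]>110)&(h[...,2]>60)).astype(np.uint8)
        n,l,st,c=cv2.connectedComponentsWithStats(m)
        for i in range(1,n):
            w=atz(p,c[i],z); r=np.linalg.norm(w[:2]-guess)
            if st[i,4]>=8 and .03<r<.062: out.append((nm,c[i].round(1),st[i,4],w[:2].round(4)))
    return out
E
python3 - <<'E'
from h import *
np.set_printoptions(precision=4,suppress=True)
T,o=tool(); print(T[:3],o['t'],o['q'],o['contact_force'],o['gripper_width'])
p=shot('wrist'); save(p,'w3.png'); print('cam',p['W'][:3,3])
print(proj(p,[[.5543,-.2093,.15]]), 'lid bottom',proj(p,[T[0,3],T[1,3],T[2,3]-.032]))
for m in marks(p): print(m)
print(bot.tip_of('mill_mouth',p)[:2])
t=shot('top'); print('top')
for m in marks(t): print(m)
E
```

```text
[[-0.9825  0.1864 -0.0005  0.5737]
 [ 0.1864  0.9825  0.0007 -0.1058]
 [ 0.0006  0.0006 -1.      0.231 ]] 7.1 [-0.1662  0.3336  0.3059  1.7975 -0.1161  1.0285  1.5673] [ 0.4186 -0.6063 -2.8261] 0.19283560147604428
cam [ 0.492  -0.0905  0.3743]
[[131.7057 216.528 ]] lid bottom [[280.5004 246.6118]]
('green', array([121.4, 150.1]), np.int32(192), array([ 0.5078, -0.2011]))
('green', array([139.4, 277. ]), np.int32(131), array([ 0.602 , -0.2197]))
('yellow', array([168.5, 166.6]), np.int32(207), array([ 0.5249, -0.1728]))
('yellow', array([ 98.2, 262.9]), np.int32(147), array([ 0.585 , -0.2475]))
('red', array([178.2, 153.2]), np.int32(1362), array([ 0.5174, -0.1639]))
('red', array([195.4, 207. ]), np.int32(192), array([ 0.5559, -0.1624]))
('red', array([ 70.3, 227.8]), np.int32(163), array([ 0.5541, -0.2582]))
[{'xy': [130.0, 214.8], 'score': 0.72}]
top
```

View pics/w3.png

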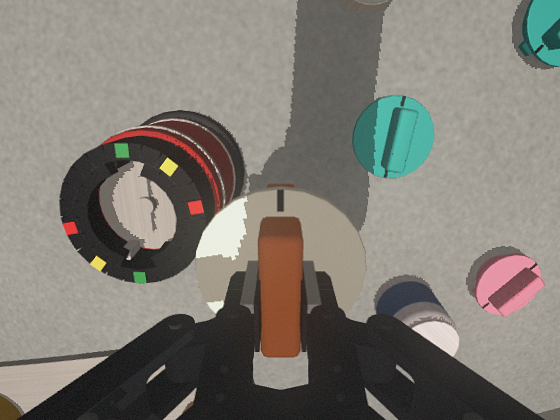

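```bash
python3 - <<'E'
from h import *
np.set_printoptions(precision=4,suppress=True)
T,o=tool(); p=shot('wrist'); t=shot('top')
print('yellow tri',tri([ray(p,[98.2,262.9]),ray(t,[432.94,215.1])]),tri([ray(p,[168.5,166.6]),ray(t,[400.58,242.58])]))
L=lambda X:proj(p,[(T@np.r_[x/1000,y/1000,z/1000,1])[:3] for x,y,z in X])
# lid frame in tool: bottom at z=+32, flange top at +4, bar top at -22
print('bar top ends/edges',L([(30,0,-22),(-30,0,-22),(30,9,-22),(30,-9,-22),(-30,9,-22),(-30,-9,-22)]))
a=np.linspace(0,2*np.pi,72); e=L([(42*np.cos(q),42*np.sin(q),4) for q in a]); print('flange box',e.min(0),e.max(0))
pix=p['pixels'];
for r in (240,260): print(r,[pix[r,c].tolist() for c in list(range(190,202,2))+list(range(360,374,2))])
print('col300 rows',[(r,pix[r,320].tolist()) for r in range(184,210,2)])
print('bar col280',[(r,pix[r,280].tolist()) for r in list(range(210,224,2))+list(range(350,362,2))])
E
```

```text
yellow tri [ 0.5838 -0.2455  0.1539] [ 0.5239 -0.1708  0.1574]
bar top ends/edges [[280.674  236.2812]
 [280.5662 358.6491]
 [304.0594 236.2784]
 [257.2883 236.2617]
 [300.6112 358.6107]
 [260.5211 358.5959]]
flange box [194.2933 187.9461] [366.852  340.6841]
240 [[68, 68, 59], [68, 66, 61], [66, 63, 57], [66, 67, 60], [63, 64, 58], [228, 227, 201], [151, 143, 128], [170, 164, 156], [165, 161, 151], [166, 161, 151], [165, 160, 150], [164, 160, 150], [165, 160, 151]]
260 [[66, 65, 60], [58, 58, 53], [151, 147, 139], [162, 155, 139], [165, 154, 137], [167, 157, 140], [163, 154, 138], [166, 156, 140], [164, 155, 139], [166, 163, 155], [170, 167, 158], [172, 166, 156], [163, 160, 150]]
col300 rows [(184, [101, 98, 95]), (186, [102, 100, 95]), (188, [103, 99, 94]), (190, [105, 101, 96]), (192, [103, 102, 96]), (194, [105, 103, 98]), (196, [111, 106, 96]), (198, [134, 127, 114]), (200, [162, 152, 137]), (202, [163, 153, 136]), (204, [166, 156, 139]), (206, [166, 156, 142]), (208, [164, 154, 138])]
bar col280 [(210, [55, 52, 47]), (212, [157, 149, 133]), (214, [168, 159, 142]), (216, [142, 124, 106]), (218, [103, 67, 47]), (220, [105, 69, 50]), (222, [108, 72, 54]), (350, [139, 74, 41]), (352, [142, 79, 51]), (354, [143, 81, 49]), (356, [129, 70, 42]), (358, [161, 160, 151]), (360, [159, 155, 145])]
```

Call:
{"method": "jog_arm", "body": {"motion": [[0,0,0.005,0,-20,0,5],[0,0,0.005,-1,-50,0,5],[0,0,0.005,-2,-80,0,5],[0,0,0.005,-2,-100,8,5],[0,0,0.005,-2,-106,20,5],[0,0,0.005,-2,-106,30,5],[0,0,0.005,-2,-106,34,5],[0,0,0.005,-2,-106,34,5],[0,0,0.005,-2,-106,34,5]]}}

```text
t: 8.48
eef_pos: [0.5559, -0.2115, 0.1976]
tool_rot: [0.0, 0.097, 0.995, 0.0]
contact_force: [-0.4, -1.6, -1.7]
gripper_width: 0.191
grasp_force: 78.6
```

```bash
python3 - <<'E'
from h import *
np.set_printoptions(precision=4,suppress=True)
T,o=tool(); print(T[:3],o['t'],o['contact_force'],np.degrees(np.arctan2(-T[1,0],-T[0,0])))
p=shot('wrist'); save(p,'w4.png')
for m in marks(p): print(m)
L=lambda X:proj(p,[(T@np.r_[x/1000,y/1000,z/1000,1])[:3] for x,y,z in X])
a=np.linspace(0,2*np.pi,72); e=L([(42*np.cos(q)+.8,42*np.sin(q),4) for q in a]); print('flange box',e.min(0),e.max(0))
g=np.radians(-11.1); c=np.array([.5549,-.2101])
print('marks expected',proj(p,[np.r_[c+.048*np.array([np.cos(g-k),np.sin(g-k)]),.15] for k in (0,.7,1.4,np.pi,np.pi+.7,np.pi+1.4)]))
E
```

```text
[[-0.9813  0.1927  0.0006  0.5559]
 [ 0.1927  0.9813  0.     -0.2115]
 [-0.0006  0.0001 -1.      0.1976]] 8.475 [-0.3765 -1.6132 -1.7447] -11.108147754182918
('green', array([280.5, 153.8]), np.int32(153), array([ 0.5073, -0.202 ]))
('yellow', array([337.1, 167.5]), np.int32(16), array([ 0.521, -0.172]))
('yellow', array([331.9, 172.5]), np.int32(26), array([ 0.5233, -0.1753]))
('red', array([280.6, 147.7]), np.int32(1508), array([ 0.5039, -0.2013]))
('red', array([362.2, 220.6]), np.int32(237), array([ 0.5559, -0.1617]))
flange box [194.1406 186.2062] [366.9905 339.4797]
marks expected [[282.3144 301.0271]
 [234.1985 285.9892]
 [205.465  245.5684]
 [282.6962 154.3321]
 [336.8519 174.1157]
 [361.5335 220.8136]]
```

View pics/w4.png

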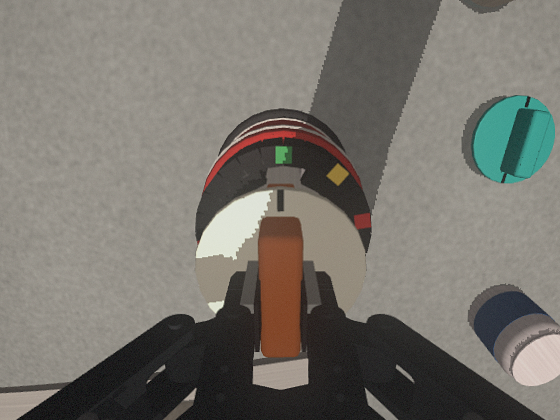

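The green mark is at (283,155), yellow at (337,174) and red at (362,221). All are within 1 px of what I expected, and the lid's notch lines up with green. I'll nudge 1 mm and lower.

Call:
{"method": "jog_arm", "body": {"motion": [[0,0,0,0,1,0,5],[0,0,0,0,1,6,5],[0,0,0,0,1,12,5],[0,0,0,0,1,18,5],[0,0,0,0,1,23,5],[0,0,0,0,1,27,5],[0,0,0,0,1,27,5]]}}

```text
t: 9.4
eef_pos: [0.5555, -0.211, 0.1699]
tool_rot: [-0.0, 0.097, 0.995, 0.0]
contact_force: [0.1, 0.5, -2.3]
gripper_width: 0.194
grasp_force: 78.6
```

Call:
{"method": "jog_arm", "body": {"motion": [[0,0,0,0,0,3,5],[0,0,0,0,0,6,5],[0,0,0,0,0,8,5],[0,0,0,0,0,9,5],[0,0,0,0,0,10,5],[0,0,0,0,0,11,5],[0,0,0,0,0,11,5]], "grip_force": 100}}

```text
t: 10.28
eef_pos: [0.5558, -0.211, 0.1598]
tool_rot: [0.0, 0.097, 0.995, 0.0]
contact_force: [-2.1, 0.3, 4.4]
gripper_width: 0.188
grasp_force: 102.9
```

Call:
{"method": "jog_arm", "body": {"motion": [[0,0,0,0,0,1,5],[0,0,0,0,0,1,5],[0,0,0.06,0,0,1,5],[0,0,0.12,0,0,1,5],[0,0,0.19,0,0,1,5],[0,0,0.26,0,0,1,5],[0,0,0.33,0,0,1,5],[0,0,0.4,0,0,1,5],[0,0,0.4,0,0,1,5]]}}

```text
t: 11.4
eef_pos: [0.5572, -0.2115, 0.1598]
tool_rot: [0.002, 0.293, 0.956, -0.0]
contact_force: [0.9, 0.5, 6.5]
gripper_width: 0.188
grasp_force: 103.3
```

```bash
python3 - <<'E'
from h import *
T,o=tool(); print(T[:3,3],o['contact_force'],o['torque'],o['q'],'turn from -11.1 deg, rad:',np.radians(-11.1)-np.arctan2(-T[1,0],-T[0,0]))
E
```

```text
[ 0.5572486  -0.21154226  0.15978886] [0.92173952 0.47519331 6.54562986] [ 0.01656138  0.23334614 -0.08291983] [-0.06140044  0.44684174  0.41971777  1.84366897 -0.22780556  0.89458541
  1.44009902] turn from -11.1 deg, rad: 0.4015950942408915
```

Seated, with z steady under push and the spring torque building. I'll finish the twist.

Call:
{"method": "jog_arm", "body": {"motion": [[0,0,0.06,0,0,0,5],[0,0,0.12,0,0,0,5],[0,0,0.18,0,0,0,5],[0,0,0.24,0,0,0,5],[0,0,0.28,0,0,0,5],[0,0,0.3,0,0,0,5],[0,0,0.3,0,0,0,5],[0,0,0.3,0,0,0,5]]}}

```text
t: 12.4
eef_pos: [0.5566, -0.2123, 0.1598]
tool_rot: [0.002, 0.433, 0.902, -0.0]
contact_force: [-1.5, -1.5, 8.4]
gripper_width: 0.185
grasp_force: 103.5
```

```bash
python3 - <<'E'
from h import *
np.set_printoptions(precision=4,suppress=True)
T,o=tool(); print(T[:3],o['contact_force'],o['torque'],'turn:',np.radians(-11.1)-np.arctan2(-T[1,0],-T[0,0]))
p=shot('wrist'); save(p,'w5.png')
for m in marks(p): print(m)
E
```

```text
[[-0.6256  0.7801  0.0026  0.5566]
 [ 0.7801  0.6256 -0.0016 -0.2123]
 [-0.0029  0.001  -1.      0.1598]] [-1.5191 -1.4683  8.3951] [-0.2598  0.5874  0.1823] turn: 0.7011249744538417
('green', array([211.4, 190.2]), np.int32(294), array([ 0.5073, -0.2014]))
('yellow', array([281.3, 161.4]), np.int32(60), array([ 0.5242, -0.1705]))
('yellow', array([286.7, 159.8]), np.int32(16), array([ 0.5256, -0.1685]))
('yellow', array([272.3, 161.1]), np.int32(16), array([ 0.5209, -0.173 ]))
('red', array([278.9, 154.2]), np.int32(2092), array([ 0.5213, -0.1687]))
('red', array([346.2, 189.7]), np.int32(426), array([ 0.556, -0.162]))
```

View pics/w5.png

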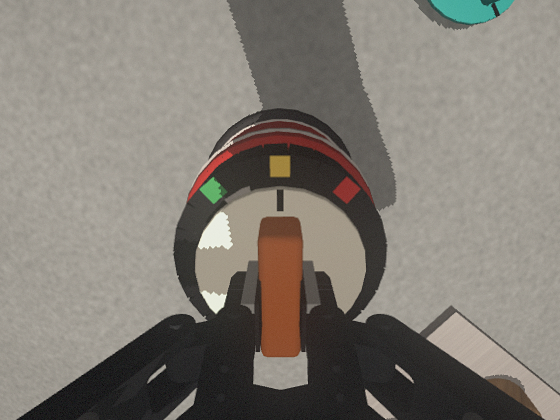

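The wrist view shows the bar and notch at (280,200) pointing straight at the yellow mark at (280,166), with green at (212,190) and red at (346,190) evenly either side. The flange sits flush and the grip is holding, so I'll hand in.

```bash
python3 -c "
from station import bot
print(bot.hand_in())"
```

```text
the job is handed in; nothing more can be done
None
```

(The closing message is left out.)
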